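# Change over the workpiece in an upright V-block

## Robot

A 6-joint arm with a two-finger parallel gripper is mounted at the origin on the work surface. World frame = base frame: x ahead of the robot, y to its left, z up, the work surface at z = 0. Lengths are in m, angles in rad, forces in N, time in s.
With the tool pointing down it reaches from about 0.275 to 0.825 m from the base axis. Payload 4.9 kg.
Tool frame: the origin (TCP) lies midway between the tips of the shut fingers; the grasp point (between the pads) lies 19 mm behind it (bot.grip_depth is the distance from the TCP to the grasp point, in m); z points along the fingers, y is the line along which they close (so a half turn about z gives the same grasp; the last joint's range is limited). The gripper opens to 85 mm and grips with 20 to 120 N. Pads are 22 mm wide; open, the fingers measure 114 mm over their backs; the gripper's body (76 mm by 85 mm) begins 54 mm behind the grasp point. The pads swing forward as they close: fully open they stand 13 mm farther back than shut.
Start: joints at [0.986, 0.326, -0.193, 1.052, 0, 1.437], TCP at [0.24, 0.495, 0.231] pointing down, gripper open.
Joint ranges: [-2.65, 2.65], [-0.97, 1.79], [-1.3, 1.35], [-1.93, 2.1], [-1.47, 1.37], [-3.14, 3.14]. Speed limits (rad/s): [2.57, 2.57, 3.14, 3.14, 3.14, 3.14].

## Interface

Orientations are given as a unit quaternion [w, x, y, z].
In Python, from cell import bot gives the robot as it stands. Calls block until the motion is done:
- bot.move_pose(position, orientation): joint-space move of the TCP to a pose.
- bot.move_linear(position, speed=0.15, rotation=None, until_force=None): straight line of the TCP; rotation=None keeps the orientation; speed is the mean speed in m/s. With until_force (N) it stops when the force on the tool has changed by that much, and returns True; else False.
- bot.goto_joints(angles): joint-space move.
- bot.set_gripper(opening, grasp_force=None): opening from 0.0 (shut) to 1.0 (fully open); grasp_force is the grip in N (None keeps the last); returns when the fingers have stopped.
- bot.wait(seconds).
- bot.solve_ik(position, orientation): joint angles nearest the present ones, or None.
- bot.camera(name): name is "scene" or "top"; returns the picture (420x560x3 uint8, red, green, blue); there is no depth.
- bot.calibration(name): a dict with "mtx" (3x3 intrinsics, pixels), "extrinsics" (4x4, takes a point from world to camera coordinates). Camera axes: x right, y down, z forward; pixel columns grow to the right and rows downward; lengths in m; the calibration is good to about 2 mm. A picture is of the moment at which its call begins. calibration takes no time and is no camera call.
A pose or a line that the arm cannot do raises bot.PlanningError and nothing moves.
- bot.close_job(): hands the job in; it is judged then, once.
Trained networks look in the newest picture that a camera, given by its name, has taken for a name from the list of things; names that differ only in an ending like _2 or _b are one class to them, and where a whole thing is asked for, a point or a joint stands for the part that bears it (a point fixed in the world has none). Each returns a list of dicts, best first, with "confidence" (0 to 1); they miss things now and then, are a little off and sometimes report something else, mostly with a low value. They report only what shows in the picture. A call takes as long as a camera call.
- bot.search_frame(camera, thing): "bbox" ([left, top, width, height] in pixels, round what is visible of it).
Readings, each from a call of its own:
- bot.read_clock(): time.
- bot.read_joint_positions(): joint angles.
- bot.read_joint_vel(): joint speeds.
- bot.read_joint_efforts(): joint torques, N m.
- bot.read_position(): TCP position.
- bot.read_tool_rot(): TCP orientation.
- bot.read_ft_force(): force on the tool from outside, world axes, zero at the start.
- bot.read_moment(): the same for the moment, N m.
- bot.read_gripper_width(): opening from 0.0 (shut) to 1.0 (fully open).
- bot.read_finger_force(): force on a finger pad.
Only numpy, scipy, OpenCV 4.12 (cv2) and the standard library are available. Lean on these libraries where they do the work, as an engineer would, in place of code of your own. Each camera call takes 0.05 s, during which the arm holds its last target. There are 200 camera calls.

## Task

The brass focusing tube in the upright V-block is finished: stand it upright on the free middle of the steel rack's top deck, between the red hood and the glass prism, and let go. Then take the longest of the three eyepiece barrels from the walnut stand, set it upright on the foot plate in front of the V without touching the V, and slide it in until it bears on both V faces. Finish while still holding it there, upright on the plate and pressed firmly but gently (well under 40 N) onto both faces; tip nothing and leave the shorter barrels, hood and prism where they are.

Things in the scene. Friction and masses are not known exactly. Their poses are not given: they have to be found in the camera images.
- fixture: upright steel V-block on a foot plate, fixed. Origin: centre of the plate's underside; z up, x from the V's open side into the V, y left of x. Block 50 mm tall (top at z = 62 mm), 70 mm wide in y, from x = 13 to 53 mm, with a vertical 90 degree groove open to -x. A seated cylinder of radius r has its axis at y = 0, 1.414 r before the corner: x = 12.5 mm for a barrel, 18 mm for the tube
- vee_left: left half of the V-block; its face, at 45 degrees, runs from the V's corner line (x = 38 mm, y = 0) to the mouth at x = 13 mm, y = 25 mm. Ground and oiled, low friction. Same origin and axes as fixture
- vee_right: right half of the V-block, the mirror image of the left: face from the corner line (x = 38 mm, y = 0) to the mouth at x = 13 mm, y = -25 mm. Same origin and axes as fixture
- foot_plate: flat plate that the V-block stands on, 130 (x) by 100 (y) by 12 mm, flat top at z = 12 mm, ground and oiled, low friction; free from its front edge at x = -65 mm to the V-block. Same origin and axes as fixture
- tube: brass focusing tube, plain hollow cylinder 28 mm in diameter and 100 mm tall, 0.15 to 0.3 kg, standing loose in the V at the start. Origin: centre of its lower end, z along its axis, up
- barrel_long: the longest eyepiece barrel, aluminium cylinder 36 mm in diameter and 110 mm tall, 0.15 to 0.3 kg, with a lens in the top and fine grooves. Origin: centre of its lower end, z along its axis, up. It stands 30 mm deep in one of the holes of the stand (which one varies)
- barrel_mid: shorter eyepiece barrel, 36 mm in diameter and 90 mm tall, in the stand; leave it. Origin: centre of its lower end
- barrel_short: shortest eyepiece barrel, 36 mm in diameter and 74 mm tall, in the stand; leave it. Origin: centre of its lower end
- stand: walnut stand fixed to the counter, block 80 (x) by 236 (y) by 42 mm tall, with three round holes 38.5 mm in diameter and 30 mm deep in a row along its y axis, 75 mm apart (floor of the holes at z = 12 mm). Origin: centre of its underside
- rack: low steel rack fixed to the counter at the back, 140 (x) by 420 (y) mm, flat top deck without a rim, deck surface at z = 90 mm. Origin: centre of its underside, x away from the robot. The middle of the deck is free, at least 85 mm either side of the centre in y
- hood: red enamelled objective hood, open ring 72 mm in diameter and 45 mm tall, standing near one end of the rack's deck; leave it. Origin: centre of its underside
- prism: clear glass roof prism, 36 by 52 by 30 mm tall, standing near the other end of the rack's deck; leave it. Origin: on its underside

How it is judged:
On the way, in this order (a step that is already met when the one before it is completed fails the run):
1. the brass tube stands released and upright on the free middle of the rack's deck (angle between tube's own z axis and vertical below 0.05 rad and z of tube in the frame of rack between 0.087 and 0.093 m and x of tube in the frame of rack between -0.056 and 0.056 m and y of tube in the frame of rack between -0.07 and 0.07 m and contact force between tube and rack above 0.5 N and contact force between tube and the fingers below 0.1 N and linear speed of tube below 0.02 m/s), for 0.2 s.
2. the longest barrel stands upright on the foot plate in front of the V, touching neither V face (angle between barrel_long's own z axis and vertical below 0.07 rad and contact force between barrel_long and foot_plate above 0.3 N and x of barrel_long in the frame of fixture below 0.0105 m and contact force between barrel_long and vee_left below 0.1 N and contact force between barrel_long and vee_right below 0.1 N), for 0.2 s.
3. the longest barrel is seated in the V and pressed onto both faces (contact force between barrel_long and vee_left above 1.5 N and contact force between barrel_long and vee_right above 1.5 N and angle between barrel_long's own z axis and vertical below 0.05 rad), for 0.3 s.
At the end, for the whole second after the job is handed in: Longest barrel gripped, upright within 3 deg, foot on the plate (3 mm), axis within 3 mm of the seat, over 1.5 N on each V face. Brass tube released, upright, at rest on the rack, within 70 mm of mid-length. Shorter barrels within 10 mm, hood and prism within 15 mm of their places (all of step 3 and contact force between barrel_long and the fingers above 2 N and z of barrel_long in the frame of fixture between 0.009 and 0.015 m and x of barrel_long in the frame of fixture between 0.0095 and 0.0155 m and y of barrel_long in the frame of fixture between -0.003 and 0.003 m and angle between tube's own z axis and vertical below 0.05 rad and z of tube in the frame of rack between 0.087 and 0.093 m and x of tube in the frame of rack between -0.056 and 0.056 m and y of tube in the frame of rack between -0.07 and 0.07 m and linear speed of tube below 0.02 m/s and contact force between tube and the fingers below 0.1 N and distance of each of barrel_mid, barrel_short from where it was at the start of the episode below 0.01 m and distance of each of hood, prism from where it was at the start of the episode below 0.015 m); the arm keeps its last pose, push and grip.
It fails at once if the brass tube or the longest barrel tipped by more than 20 degrees (angle between any of tube, barrel_long's own z axis and vertical above 0.35 rad).
It fails at once if a shorter barrel, the hood or the prism tipped or shifted by more than 20 mm (distance of any of barrel_mid, barrel_short, hood, prism from where it was at the start of the episode above 0.02 m or angle between any of hood, prism's own z axis and vertical above 0.35 rad).
It fails at once if the barrel rammed into the V with more than 40 N on a face (contact force between barrel_long and vee_left above 40 N or contact force between barrel_long and vee_right above 40 N).
It also fails if it takes over 54 s, if anything falls off the work surface, if the arm or the gripper's body presses on something with over 40 N, if the wrist force passes 120 N, or if a joint passes its speed limit or range.

## Working session

There is one attempt and no reset: what is moved stays moved. The work goes in short steps, each a Python script; the robot and the scene stay as the last script left them, time stands still between calls to the robot, and variables do not carry over. Pictures are saved under pics/ and viewed, at most 10 in all, crops included, and the job is handed in when it is done.

```bash
mkdir -p pics; ls; python3 - <<'E'
from cell import bot
import cv2,numpy as np
np.set_printoptions(precision=4,suppress=True)
for n in ("scene","top"):
    im=bot.camera(n); cv2.imwrite(f"pics/{n}0.png",im[:,:,::-1])
    c=bot.calibration(n); print(n,c["mtx"],c["extrinsics"])
    for t in ["fixture","vee_left","vee_right","foot_plate","tube","barrel_long","barrel_mid","barrel_short","stand","rack","hood","prism"]:
        print(t,[(np.round(d["bbox"],1).tolist(),round(d["confidence"],2)) for d in bot.search_frame(n,t)[:3]])
print(bot.read_clock(), bot.read_tool_rot(), bot.grip_depth)
E
```

```text
pics
scene [[384.0893   0.     282.1863]
 [  0.     384.0893 211.6447]
 [  0.       0.       1.    ]] [[-0.8209  0.5711 -0.0017  0.4181]
 [ 0.4196  0.6012 -0.68   -0.2248]
 [-0.3873 -0.5589 -0.7332  1.0475]
 [ 0.      0.      0.      1.    ]]
fixture [([230.4, 131.4, 63.2, 41.9], 0.72)]
vee_left [([246.6, 140.3, 25.3, 24.4], 0.82)]
vee_right [([233.1, 128.0, 18.4, 28.2], 0.57), ([357.6, 213.7, 28.7, 45.8], 0.57)]
foot_plate [([231.8, 133.3, 59.5, 39.7], 0.71), ([356.4, 217.0, 28.0, 44.7], 0.68)]
tube [([246.8, 120.0, 17.9, 21.5], 0.74)]
barrel_long [([358.1, 213.9, 26.1, 44.9], 0.68)]
barrel_mid [([391.2, 244.8, 35.3, 35.6], 0.67), ([328.5, 208.7, 18.8, 32.6], 0.66)]
barrel_short [([245.2, 141.6, 22.7, 23.1], 0.62), ([327.4, 207.4, 22.4, 30.8], 0.56)]
stand [([306.6, 212.0, 124.4, 105.4], 0.72)]
rack [([130.7, 129.4, 173.0, 184.7], 0.83), ([243.8, 141.9, 26.7, 23.0], 0.63)]
hood [([226.3, 209.6, 43.9, 45.9], 0.84)]
prism [([167.8, 134.6, 21.3, 28.1], 0.69)]
top [[414.4872   0.     273.0502]
 [  0.     414.4872 202.9241]
 [  0.       0.       1.    ]] [[ 0.0144 -0.9999 -0.0012  0.0375]
 [-0.9908 -0.0141 -0.1348  0.5775]
 [ 0.1347  0.0031 -0.9909  0.8814]
 [ 0.      0.      0.      1.    ]]
fixture [([348.1, 236.1, 55.6, 60.5], 0.67), ([368.9, 246.1, 20.2, 13.7], 0.44), ([215.9, 234.5, 18.3, 17.0], 0.38)]
vee_left [([359.1, 239.5, 18.3, 23.0], 0.59)]
vee_right [([372.8, 235.0, 21.7, 20.4], 0.62)]
foot_plate [([345.3, 232.0, 58.6, 62.7], 0.97)]
tube [([365.7, 247.1, 26.5, 14.6], 0.57)]
barrel_long [([174.9, 241.7, 28.9, 17.5], 0.92)]
barrel_mid [([142.6, 246.5, 24.3, 15.6], 0.65)]
barrel_short [([217.8, 234.7, 17.4, 15.9], 0.76)]
stand [([138.7, 223.1, 111.2, 56.6], 0.96)]
rack [([214.5, 126.9, 196.6, 78.1], 0.87)]
hood [([225.7, 143.6, 35.1, 36.4], 0.7)]
prism [([369.4, 154.9, 31.9, 22.5], 0.85), ([349.4, 234.8, 54.9, 62.1], 0.71), ([347.9, 231.1, 55.7, 60.7], 0.24)]
1.3 [ 0.      0.2235  0.9747 -0.    ] 0.0187
```

```bash
python3 - <<'E'
import cv2
a=cv2.imread("pics/top0.png")[110:310,110:420]; cv2.imwrite("pics/top0c.png",cv2.resize(a,(775,500),interpolation=cv2.INTER_CUBIC))
a=cv2.imread("pics/scene0.png")[100:340,120:440]; cv2.imwrite("pics/scene0c.png",cv2.resize(a,(800,600),interpolation=cv2.INTER_CUBIC))
E
```

```text
(no output)
```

View pics/top0c.png

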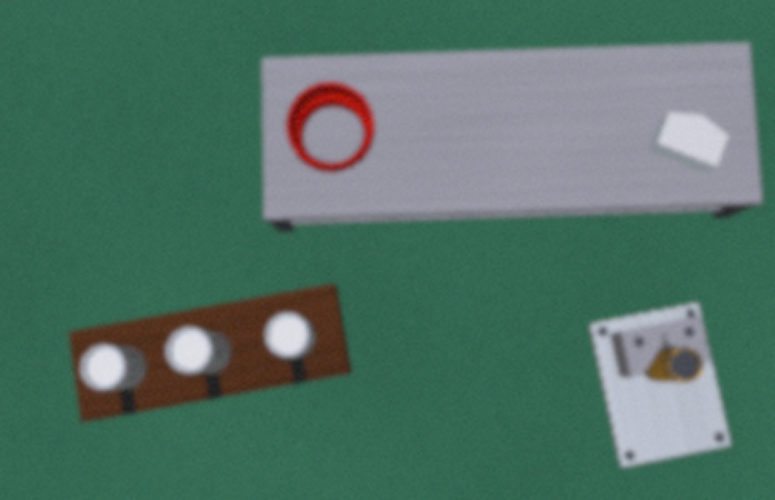

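View pics/scene0c.png

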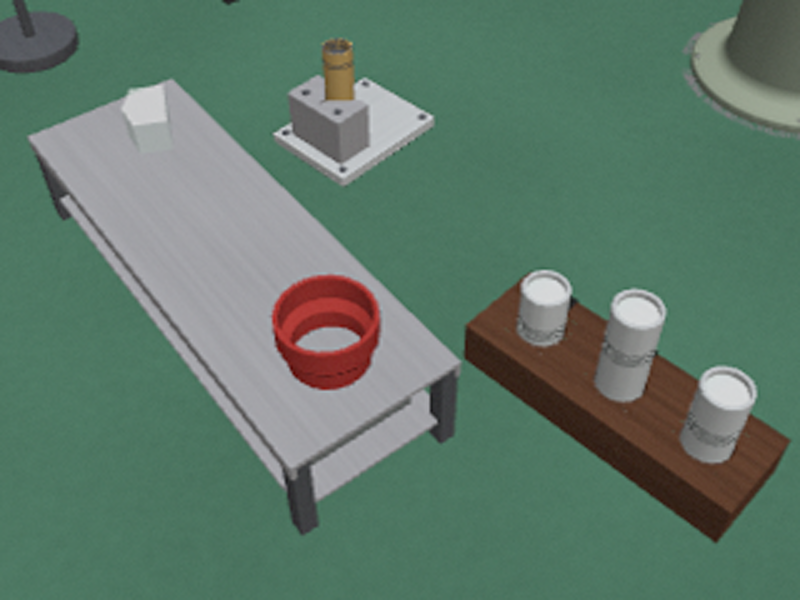

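The top view shows the V-block plate at lower right (full-image px 346-402, 231-297), open towards the robot with the tube in it. The rack is behind, and the stand is at left. The scene view shows the longest barrel is the middle one (top centre about px 375,224). I'll fit the poses by matching silhouettes.

```bash
cat > fit.py <<'E'
import cv2,numpy as np
from cell import bot
from scipy.optimize import minimize
S=4
def box(x0,x1,y0,y1,z0,z1): return np.array([[x,y,z] for x in(x0,x1) for y in(y0,y1) for z in(z0,z1)])
def cyl(x,y,r,z0,z1):
    a=np.linspace(0,2*np.pi,40,endpoint=False)
    return np.array([[x+r*np.cos(t),y+r*np.sin(t),z] for t in a for z in(z0,z1)])
def proj(cam,P):
    c=bot.calibration(cam); E=np.array(c["extrinsics"]); p=(P@E[:3,:3].T+E[:3,3])@np.array(c["mtx"]).T
    return p[:,:2]/p[:,2:]
def place(P,q):
    c,s=np.cos(q[2]),np.sin(q[2]); return P@np.array([[c,s,0],[-s,c,0],[0,0,1]])+[q[0],q[1],0]
def render(cam,parts,q):
    m=np.zeros((420*S,560*S),np.uint8)
    for P in parts:
        u=((proj(cam,place(P,q))+.5)*S-.5)
        cv2.fillConvexPoly(m,np.round(cv2.convexHull(u.astype(np.float32))*16).astype(np.int32),255,shift=4)
    return cv2.resize(m,(560,420),interpolation=cv2.INTER_AREA)/255.
def mask(cam,fn):  # not green, soft
    im=cv2.imread(fn).astype(float); h=cv2.cvtColor(im.astype(np.uint8),cv2.COLOR_BGR2HSV)
    g=((h[...,0]>65)&(h[...,0]<90)&(h[...,1]>70)); return 1-g.astype(float)
def fit(parts,q0,cams,fns,pad=6):
    M={c:mask(c,f) for c,f in zip(cams,fns)}
    W={}
    for c in cams:
        u=np.vstack([proj(c,place(P,q0)) for P in parts]); a=np.floor(u.min(0)-pad).astype(int); b=np.ceil(u.max(0)+pad).astype(int)
        W[c]=(slice(max(a[1],0),b[1]),slice(max(a[0],0),b[0]))
    def cost(d):
        q=np.array(q0)+np.array(d)*[.01,.01,.1]
        return sum(np.abs(cv2.GaussianBlur(render(c,parts,q),(0,0),.8)-cv2.GaussianBlur(M[c],(0,0),.8))[W[c]].sum() for c in cams)
    r=minimize(cost,[0,0,0],method="Nelder-Mead",options=dict(initial_simplex=[[-.5,-.5,-.3],[1,0,0],[0,1,0],[0,0,.6]],xatol=1e-3,fatol=.05))
    return np.array(q0)+r.x*[.01,.01,.1],r.fun
FIX=[box(-.065,.065,-.05,.05,0,.012),box(.013,.053,-.035,.035,0,.062),cyl(.018,0,.014,.012,.112)]
def STAND(o): # heights by hole y=-75,0,75
    return [box(-.04,.04,-.118,.118,0,.042)]+[cyl(0,y,.018,.012,.012+h) for y,h in zip((-.075,0,.075),o)]
RACK=[box(-.07,.07,-.21,.21,.08,.09)]
def ray(cam,u,z):
    c=bot.calibration(cam);E=np.array(c["extrinsics"]);R=E[:3,:3];o=-R.T@E[:3,3]
    d=R.T@np.linalg.inv(np.array(c["mtx"]))@[u[0],u[1],1]; return (o+d*(z-o[2])/d[2])
E
python3 - <<'E'
from fit import *
np.set_printoptions(precision=4,suppress=True)
def px(p): return np.array(p)/2.5+110
def init(cs,z):
    w=np.array([ray("top",px(c),z)[:2] for c in cs]); print("sides",np.linalg.norm(w-np.roll(w,-1,0),axis=1)); 
    d=(w[0]+w[1]-w[2]-w[3]); return [*w.mean(0),np.arctan2(d[1],d[0])]
q={"fix":init([(590,325),(698,303),(730,446),(622,467)],.012),"stand":init([(70,332),(335,286),(350,372),(81,421)],.042),"rack":init([(262,58),(750,42),(762,203),(263,220)],.09)}
for k,v in q.items(): print(k,np.array(v))
ST=STAND((.074,.11,.09))
for k,P in (("fix",FIX),("stand",ST)):
    for cams in (["top"],["scene"],["top","scene"]):
        r=fit(P,q[k],cams,[f"pics/{c}0.png" for c in cams]); print(k,cams,r)
# direct cylinder tops
for cam,t,z in (("top","tube",.112),("top","barrel_long",.122)): pass
b=cv2.cvtColor(cv2.imread("pics/top0.png"),cv2.COLOR_BGR2GRAY)
E
```

```text
sides [0.1003 0.1294 0.0983 0.1282]
sides [0.2348 0.0762 0.236  0.0777]
sides [0.4197 0.1403 0.42   0.1406]
fix [ 0.4461 -0.1823  0.206 ]
stand [0.4684 0.2171 0.1883]
rack [ 0.6591 -0.0397  0.0405]
fix ['top'] (array([ 0.4481, -0.1821,  0.2033]), np.float64(127.18772497061119))
fix ['scene'] (array([ 0.4449, -0.1841,  0.2064]), np.float64(220.03920507141115))
fix ['top', 'scene'] (array([ 0.4462, -0.183 ,  0.1979]), np.float64(388.53683430134333))
stand ['top'] (array([0.4702, 0.22  , 0.1966]), np.float64(63.580828901326925))
stand ['scene'] (array([0.467 , 0.2178, 0.1949]), np.float64(257.5453219970727))
stand ['top', 'scene'] (array([0.4685, 0.2185, 0.1987]), np.float64(589.9648659701095))
```

```bash
cat > h.py <<'E'
import numpy as np
from cell import bot
np.set_printoptions(precision=4,suppress=True)
FIXP=np.array([.4462,-.183,.204]); STP=np.array([.4686,.2185,.195]); RKP=np.array([.6591,-.0397,.0405])
def w(f,x,y,z): c,s=np.cos(f[2]),np.sin(f[2]); return [f[0]+c*x-s*y,f[1]+s*x+c*y,z]
def quat(p):
    h=(p+np.pi/2)/2; return [0,np.cos(h),np.sin(h),0]
def best(pos,p):
    c=[]
    for k in (-1,0,1):
        j=bot.solve_ik(pos,quat(p+k*np.pi))
        if j is not None: c.append((abs(j[5]),p+k*np.pi,j))
    c.sort(key=lambda t:t[0]); print("yaw",[(round(t[1],2),round(t[2][5],2)) for t in c]); return c[0][1]
def st(l=""): print(l,"t",round(bot.read_clock(),2),"p",np.array(bot.read_position()),"F",np.array(bot.read_ft_force()),"M",np.array(bot.read_moment()),"g",round(bot.read_gripper_width(),3),"ff",round(float(np.max(bot.read_finger_force())),1))
E
python3 - <<'E'
from h import *
p=w(FIXP,.018,0,.18); a=best(p,FIXP[2]+np.pi/2)
bot.move_pose(p,quat(a)); st("above")
print(bot.move_linear(w(FIXP,.018,0,.068),until_force=8)); st("down")
bot.set_gripper(0.2,grasp_force=40); st("grip")
import cv2
cv2.imwrite("pics/g1.png",cv2.resize(bot.camera("scene")[60:210,170:370,::-1],(800,600)))
E
```

```text
yaw [(np.float64(1.77), np.float64(-0.72)), (np.float64(-1.37), np.float64(2.42)), (np.float64(4.92), np.float64(2.42))]
above t 3.83 p [ 0.4641 -0.1788  0.1801] F [ 0.041   0.5744 -0.0953] M [ 0.0003  0.0346 -0.0125] g 0.997 ff 0.0
False
down t 4.72 p [ 0.4644 -0.1795  0.0686] F [ 0.2041  0.4751 -0.0167] M [-0.058  -0.0612  0.0007] g 1.0 ff 0.0
grip t 5.29 p [ 0.4641 -0.1796  0.0685] F [-0.5187  0.2768  4.4672] M [ 0.1052  0.1503 -0.045 ] g 0.318 ff 39.2
```

View pics/g1.png

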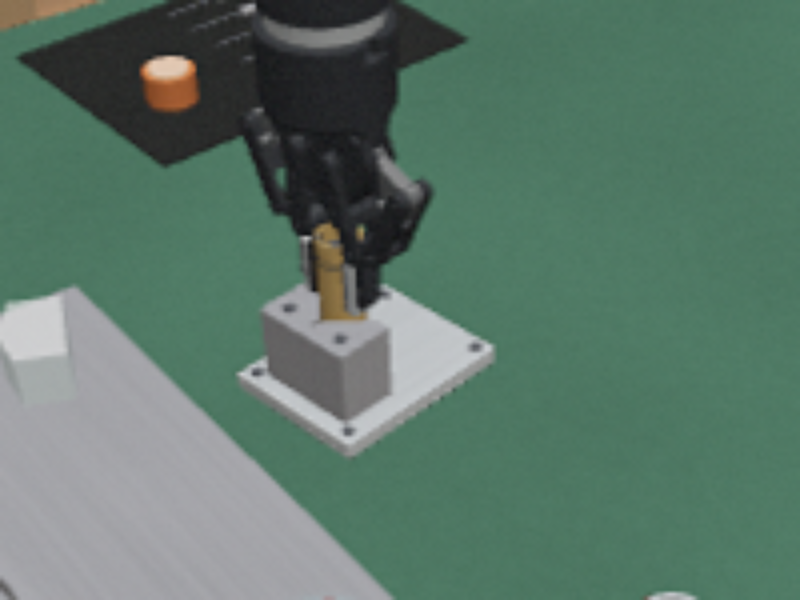

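The tube is gripped between the pads above the block (px ~335,270 in the crop), with almost no side load, so the fixture estimate is good. Next I move it to the rack.

```bash
python3 - <<'E'
from h import *
import cv2
bot.move_linear(w(FIXP,.010,0,.070),speed=.05)
bot.move_linear(w(FIXP,.004,0,.185),speed=.2); st("lift")
p=w(RKP,0,0,.185); a=best(p,RKP[2]+np.pi/2)
bot.move_pose(p,quat(a)); st("over")
bot.move_linear(w(RKP,0,0,.155),speed=.1)
print(bot.move_linear(w(RKP,0,0,.142),speed=.02,until_force=4)); st("down")
cv2.imwrite("pics/r1.png",cv2.resize(bot.camera("scene")[90:290,130:330,::-1],(600,600)))
E
```

```text
lift t 6.38 p [ 0.4496 -0.1819  0.1841] F [-0.7856 -1.1652 -2.2137] M [-0.0168  0.0369  0.0066] g 0.315 ff 39.5
yaw [(np.float64(1.61), np.float64(-0.21)), (np.float64(-1.53), np.float64(2.93)), (np.float64(4.75), np.float64(2.93))]
over t 7.38 p [ 0.6579 -0.0404  0.184 ] F [-0.5222 -0.34   -1.9835] M [-0.0788 -0.0467 -0.0174] g 0.317 ff 39.5
True
down t 8.32 p [ 0.6594 -0.0397  0.1465] F [0.0961 0.3313 3.9442] M [0.032  0.072  0.0159] g 0.315 ff 39.9
```

View pics/r1.png

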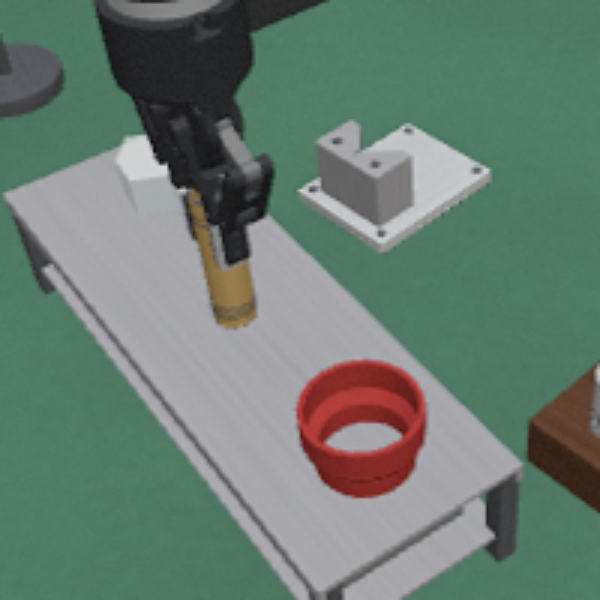

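Contact is at z = 0.1465, exactly as expected, with the tube at px ~230,280 standing on the free deck. I release it, back off and go over the barrel.

```bash
python3 - <<'E'
from h import *
import cv2
bot.set_gripper(1.0); st("open")
x=bot.read_position(); bot.move_linear([x[0],x[1],.235],speed=.15); bot.wait(.3)
p=w(STP,0,0,.20); a=best(p,STP[2])
bot.move_pose(p,quat(a)); st("over stand")
for n in ("scene","top"): cv2.imwrite(f"pics/{n}2.png",bot.camera(n)[:,:,::-1])
from fit import *
F2=[FIX[0],box(.013,.053,-.035,.035,0,.062)]
for cams in (["top"],["scene"]): print(cams,fit(F2,FIXP,cams,[f"pics/{c}2.png" for c in cams]))
im=cv2.imread("pics/top2.png"); im2=cv2.imread("pics/scene2.png")
cv2.imwrite("pics/c2.png",np.hstack([cv2.resize(im[110:310,110:410],(400,267)),cv2.resize(im2[90:330,130:440],(400,267))]))
E
```

```text
open t 8.97 p [ 0.6584 -0.0396  0.1451] F [-1.0342 -0.5791  0.4538] M [ 0.007  -0.0118 -0.024 ] g 1.002 ff 0.0
yaw [(np.float64(-2.95), np.float64(-1.47)), (np.float64(3.34), np.float64(-1.47)), (np.float64(0.2), np.float64(1.67))]
over stand t 11.24 p [0.4694 0.2183 0.2003] F [ 0.2279 -0.3656  0.0171] M [-0.0482  0.0209  0.0065] g 0.998 ff 0.0
['top'] (array([ 0.4476, -0.1822,  0.2034]), np.float64(130.88746982658222))
['scene'] (array([ 0.4453, -0.1844,  0.2051]), np.float64(222.6548703593005))
```

View pics/c2.png

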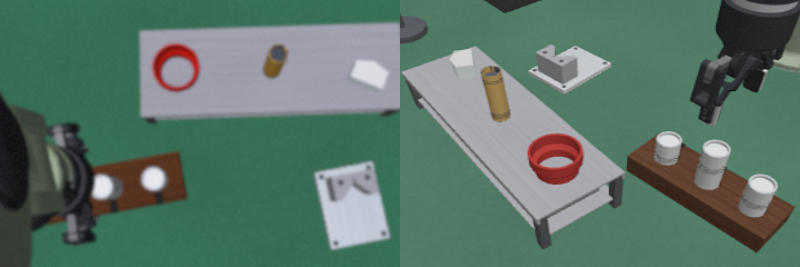

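The tube stands alone mid-deck (left view px 275,60), hood and prism are untouched, and the fixture refit agrees to about 1 mm. Next I grip the middle barrel, closing along stand x, and lift it slightly.

```bash
python3 - <<'E'
from h import *
import cv2
print(bot.move_linear(w(STP,0,0,.068),until_force=8)); st("down")
bot.set_gripper(0.25,grasp_force=45); st("grip")
x=bot.read_position()
bot.move_linear([x[0],x[1],x[2]+.01],speed=.04); st("10mm")
bot.move_linear([x[0],x[1],x[2]+.13],speed=.12); st("up")
cv2.imwrite("pics/b1.png",cv2.resize(bot.camera("scene")[130:330,280:480,::-1],(600,600)))
E
```

```text
False
down t 12.38 p [0.4693 0.2186 0.0687] F [ 0.1321 -0.2063  0.0511] M [ 0.0462 -0.0269 -0.0514] g 1.0 ff 0.0
grip t 12.89 p [0.4688 0.2186 0.0686] F [-1.706   0.6091  5.7003] M [-0.0572  0.3063  0.0432] g 0.411 ff 44.7
10mm t 13.31 p [0.4689 0.2187 0.0787] F [-0.0942  0.0825 -1.8929] M [-0.0158  0.0081  0.0103] g 0.408 ff 45.0
up t 14.46 p [0.4682 0.2184 0.1978] F [-0.5248  0.0714 -2.233 ] M [-0.0152 -0.0118 -0.0114] g 0.412 ff 45.0
```

View pics/b1.png

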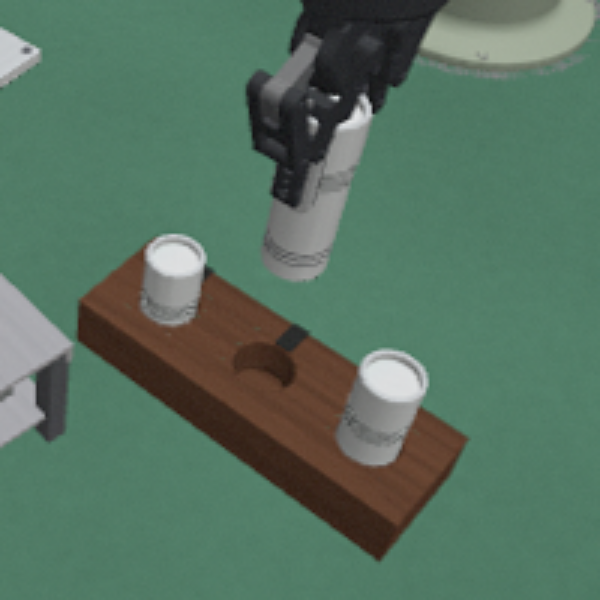

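```bash
python3 - <<'E'
from h import *
import cv2
F=[.4465,-.1833,.204]
a=F[2]-np.pi
bot.move_pose(w(F,-.02,0,.19),quat(a)); st("over")
bot.move_linear(w(F,-.02,0,.078),speed=.12); bot.wait(.2); st("near")
print(bot.move_linear(w(F,-.02,0,.063),speed=.015,until_force=3)); bot.wait(.4); st("down")
print(bot.read_tool_rot(),quat(a))
cv2.imwrite("pics/p1.png",cv2.resize(bot.camera("scene")[90:210,190:350,::-1],(800,600)))
E
```

```text
over t 16.02 p [ 0.4272 -0.1867  0.19  ] F [-0.0264  0.3526 -1.7755] M [0.0431 0.0262 0.0193] g 0.412 ff 45.0
near t 17.3 p [ 0.4274 -0.1876  0.0786] F [ 0.1814  0.3483 -0.9329] M [-0.0186  0.0368  0.0055] g 0.413 ff 45.0
True
down t 18.37 p [ 0.4268 -0.1873  0.0686] F [-0.7676  0.1205  5.4551] M [ 0.073   0.0257 -0.0087] g 0.409 ff 45.5
[ 0.      0.7754 -0.6314 -0.0001] [0, np.float64(0.7754314919126847), np.float64(-0.6314317075900354), 0]
```

View pics/p1.png

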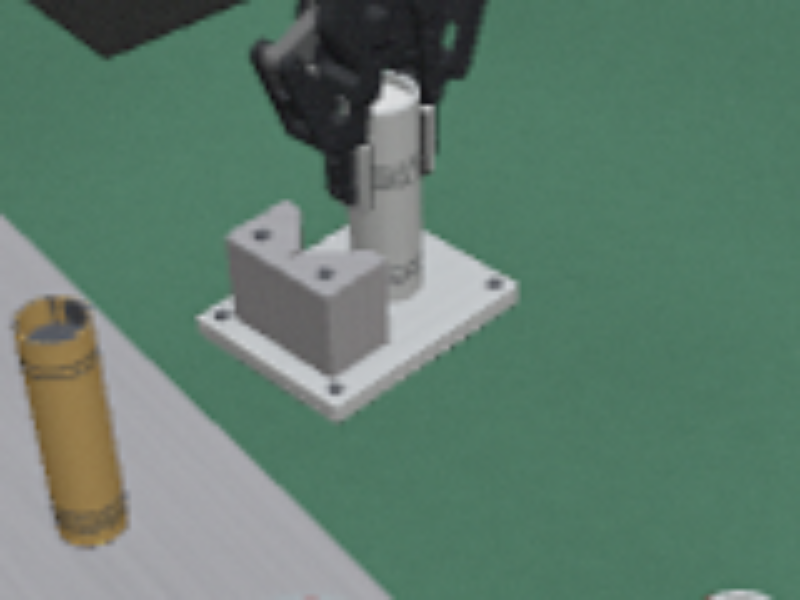

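The barrel stands upright on the plate (px ~390,250), in front of the V and clear of it. I slide it in slowly with a force stop.

```bash
cat >> h.py <<'E'
F=[.4465,-.1833,.204]
def fl(l=""):
    d=np.array(bot.read_position())-[F[0],F[1],0]; c,s=np.cos(F[2]),np.sin(F[2]); R=np.array([[c,s,0],[-s,c,0],[0,0,1]])
    f=R@np.array(bot.read_ft_force()); print(l,"t",round(bot.read_clock(),2),"p_fix",R@d,"F_fix",f,"M",R@np.array(bot.read_moment()),"ff",bot.read_finger_force()); return R@d,f
E
python3 - <<'E'
from h import *
z=.0685
print(bot.move_linear(w(F,.006,0,z),speed=.04,until_force=6)); bot.wait(.2); fl("pre")
print(bot.move_linear(w(F,.018,0,z),speed=.008,until_force=5)); fl("touch"); bot.wait(.3); fl("touch+")
E
```

```text
True
pre t 18.87 p_fix [-0.0191  0.      0.0686] F_fix [1.2242 0.0077 5.8404] M [-0.0666 -0.3573 -0.0167] ff 45.54099977016449
True
touch t 19.76 p_fix [-0.0189  0.      0.0687] F_fix [-1.1439 -1.0953  3.182 ] M [-0.0049  0.0731 -0.033 ] ff 45.75508117675781
touch+ t 20.06 p_fix [-0.019   0.      0.0686] F_fix [-0.7246 -0.4053  3.3493] M [0.0755 0.2663 0.0164] ff 45.620461106300354
```

```bash
python3 - <<'E'
from h import *
z=.0687
print(bot.move_linear(w(F,.006,0,z),speed=.025,until_force=15)); bot.wait(.2); fl("pre")
for x in np.arange(.007,.0165,.001):
    bot.move_linear(w(F,x,0,z),speed=.01,until_force=15); bot.wait(.1); p,f=fl(f"{x:.3f}")
    if f[0]<-4 or abs(f[1])>4: break
E
```

```text
False
pre t 21.39 p_fix [0.0054 0.     0.0687] F_fix [-2.3587  0.1311  5.2774] M [-0.0611  0.55   -0.0151] ff 45.710633397102356
0.007 t 21.74 p_fix [0.0064 0.     0.0687] F_fix [-2.1699 -0.4671  5.5318] M [-0.0601  0.4761  0.0097] ff 45.710073709487915
0.008 t 22.09 p_fix [0.0074 0.0001 0.0687] F_fix [-2.7371  0.7399  5.4147] M [-0.0049  0.5165  0.001 ] ff 45.74034333229065
0.009 t 22.44 p_fix [0.0084 0.0001 0.0686] F_fix [-2.3272  0.2342  5.4411] M [0.0044 0.5546 0.0201] ff 45.75451612472534
0.010 t 22.79 p_fix [0.0094 0.0001 0.0687] F_fix [-2.9819 -0.2335  5.7962] M [-0.0475  0.5325  0.0504] ff 45.76217830181122
0.011 t 23.14 p_fix [0.0104 0.0001 0.0687] F_fix [-2.0725 -0.0878  5.3706] M [ 0.0099  0.5261 -0.0252] ff 45.766414403915405
0.012 t 23.49 p_fix [0.0114 0.0001 0.0687] F_fix [-2.5302 -0.2426  6.4781] M [ 0.0329  0.6029 -0.0013] ff 45.76807379722595
0.013 t 23.84 p_fix [0.0124 0.0001 0.0687] F_fix [-3.5051  0.7307  5.4824] M [-0.062   0.5435 -0.0244] ff 45.76931118965149
0.014 t 24.19 p_fix [0.0128 0.0001 0.0687] F_fix [-4.4576  0.3793  7.2232] M [-0.0219  0.93   -0.0524] ff 45.87397634983063
```

Contact begins at about x = 12.8 mm, with hardly any side force. I press on in small steps.

```bash
python3 - <<'E'
from h import *
z=.0687
for x in np.arange(.0145,.022,.0005):
    bot.move_linear(w(F,x,0,z),speed=.01,until_force=20); bot.wait(.15); p,f=fl(f"{x:.4f}")
    if f[0]<-13 or abs(f[1])>6: break
bot.wait(.4); fl("end")
E
```

```text
0.0145 t 24.59 p_fix [0.0129 0.0001 0.0687] F_fix [-5.6663  1.305   8.3909] M [-0.092   1.1502  0.0103] ff 45.88038682937622
0.0150 t 24.99 p_fix [0.0129 0.0001 0.0687] F_fix [-5.6776  0.322  10.13  ] M [-0.0254  1.3357  0.0387] ff 46.007834672927856
0.0155 t 25.39 p_fix [0.013  0.0001 0.0687] F_fix [-7.2714 -0.5432 10.654 ] M [-0.0836  1.6221  0.0321] ff 46.11747086048126
0.0160 t 25.79 p_fix [0.013  0.0001 0.0687] F_fix [-9.6273 -0.3854 11.4824] M [-0.0603  1.8442  0.0423] ff 46.230915784835815
0.0165 t 26.19 p_fix [0.0131 0.0001 0.0687] F_fix [-10.1298   0.3336  12.6534] M [-0.0863  2.1479  0.025 ] ff 46.40824377536774
0.0170 t 26.59 p_fix [0.0131 0.0001 0.0687] F_fix [-12.7124  -0.7167  13.2506] M [-0.1073  2.3914  0.0042] ff 46.537907123565674
0.0175 t 26.99 p_fix [0.0131 0.0001 0.0687] F_fix [-12.6587  -0.6082  14.8934] M [-0.1382  2.6525  0.0458] ff 46.69522047042847
0.0180 t 27.39 p_fix [0.0132 0.0001 0.0687] F_fix [-14.6009  -0.2876  16.2994] M [-0.2104  3.      0.0431] ff 46.80583119392395
end t 27.79 p_fix [0.0132 0.0001 0.0687] F_fix [-14.9012  -0.6098  16.5058] M [-0.1592  2.9643  0.0163] ff 46.806015372276306
```

```bash
python3 - <<'E'
from h import *
import cv2
a=cv2.resize(bot.camera("scene")[80:210,180:350,::-1],(523,400)); b=cv2.resize(bot.camera("top")[110:310,110:410,::-1],(277,185))
c=np.zeros((400,800,3),np.uint8); c[:,:523]=a; c[:185,523:]=b; cv2.imwrite("pics/s1.png",c)
E
```

```text
(no output)
```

View pics/s1.png

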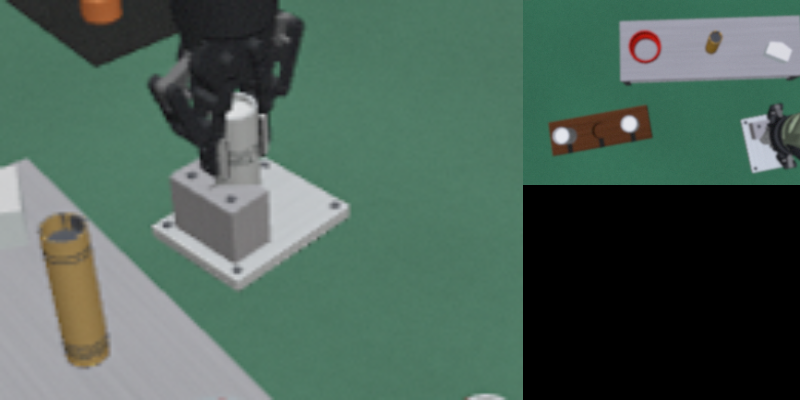

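The barrel is upright in the V (px ~240,150), still gripped and pressed evenly on both faces. The tube, hood, prism and shorter barrels are where they should be, so I hand in.

```bash
python3 - <<'E'
from h import *
fl("final"); print(bot.close_job())
E
```

```text
final t 27.89 p_fix [0.0132 0.0001 0.0687] F_fix [-14.3551  -0.8575  16.119 ] M [-0.1759  3.02    0.0232] ff 46.80593490600586
the job is handed in; nothing more can be done
None
```

I handed the job in at about 28 s: the brass tube stands released mid-rack, and the longest barrel is gripped upright in the V with an estimated 8–10 N on each face; the hand-in call returned no verdict.

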